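# Check in a pinion shaft: kit to the drawer, shaft to the camera

### The arm

A 6-joint arm with a two-finger parallel gripper is mounted at the origin on the work surface. World frame = base frame: x ahead of the robot, y to its left, z up, the work surface at z = 0. Lengths are in m, angles in rad, forces in N, time in s.
With the tool pointing down it reaches from about 0.3 to 0.875 m from the base axis. Payload 6.4 kg.
Tool frame: the origin (TCP) lies on the centre line of the jaws, within the pads' length; the fingertips stand 25 mm ahead of it and the grasp point (between the pads) lies 6 mm ahead of it; z points along the fingers, y is the line along which they close (so a half turn about z gives the same grasp; the last joint's range is limited). The gripper opens to 85 mm and grips with 20 to 120 N. Pads are 22 mm wide; open, the fingers measure 114 mm over their backs; the gripper's body (76 mm by 85 mm) begins 54 mm behind the grasp point. The pads swing forward as they close: fully open they stand 13 mm farther back than shut.
Start: joints at [1.06, 0.181, 1.607, -0, 1.354, -0.206], TCP at [0.173, 0.549, 0.256] pointing down, gripper open.
Joint ranges: [-2.99, 2.99], [-0.89, 2.07], [0.3, 2.58], [-1.14, 4.28], [0, 2.63], [-3.12, 3.12]. Speed limits (rad/s): [2.57, 2.57, 3.01, 3.14, 3.14, 3.14].

### API

Orientations are given as a unit quaternion [w, x, y, z].
In Python, from bench import get_obs, camera, hand_in, spot_in gives the robot as it stands.
- The arm moves only by the shell command python3 -m jog 'ROWS'. ROWS is JSON, one flat list of numbers, 7 for each row, row after row: the shift along the tool's x, y, z in m, then the turn, a rotation vector about the tool's x, y, z in rad, then the closure, from 0 (fully open) to 1 (shut). A call has 1 to 20 rows; each row is the pose to reach, as a shift and turn from the pose commanded when the call began, along the tool's axes at that moment; what a row does not reach only later rows make up. A row lasts 1/8 s, in which the tool goes at most 62.5 mm and 10.7 degrees, less where a joint would pass 70% of its speed; a pose out of reach is approached as far as the arm can. A call with a gripper value outside its range is refused whole. The fingers move at their own pace and stop on an object; the grip force is fixed at half the most. Time passes only in rows, so rows that repeat a pose let the fingers close. It gives the time, the measured TCP pose, the force, the opening and the grip force at its end, in the units of the state.
- get_obs(): the state, without advancing time (a new reading comes with each control period).
- camera(name): name is "side" or "top"; returns a dict with "frame" (400x640x3 uint8, red, green, blue), "mtx" (3x3 intrinsics, pixels), "distortion" ([k1, k2, p1, p2, k3] as OpenCV has them; the pictures are not rectified), "extrinsics" (4x4, takes a point from camera to world coordinates). Camera axes: x right, y up, looking along -z (the intrinsics and any distortion apply to the point x, -y, -z); pixel columns grow to the right and rows downward; lengths in m; the calibration is good to about 2 mm. A picture is of the moment at which its call begins. There is no depth.
- hand_in(): hands the job in; it is judged then, once.
Trained networks look in a picture, given as the dict that the camera call returned (one of the last four; its "shot" number tells which), for a name from the list of things; names that differ only in an ending like _2 or _b are one class to them, and where a whole thing is asked for, a point or a joint stands for the part that bears it (a point fixed in the world has none). Each returns a list of dicts, best first, with "confidence" (0 to 1); they miss things now and then, are a little off and sometimes report something else, mostly with a low value. They report only what shows in the picture. A call takes as long as a camera call. They do not tell look-alikes from the thing itself.
- spot_in(picture, name): "xyz" ([x, y, z] in m, in world coordinates, good to about 4 mm: the middle of the surface that is visible of it).
The state is a dict: "time_s": time; "q": joint angles; "dq": joint speeds; "joint_efforts": joint torques, N m; "eef_pos": TCP position; "eef_rot": TCP orientation; "wrist_force": force on the tool from outside, world axes, zero at the start; "torque": the same for the moment, N m; "opening": opening from 0.0 (shut) to 1.0 (fully open); "grasp_force": force on a finger pad.
Only numpy, scipy, OpenCV 4.12 (cv2) and the standard library are available. Lean on these libraries where they do the work, as an engineer would, in place of code of your own. Each camera call takes 0.05 s, during which the arm holds its last target. There are 200 camera calls.

### The job

Check in this pinion shaft: set its fitting kit (the small closed carton lying on the bench) down flat in the open top drawer, not dropped in, and slide the drawer fully shut. Then lift the shaft out of its open carton and hold it up to the inspection camera, its toothed end pointing squarely at the lens, on the lens's centre line and with the end face 15 cm in front of the glass. Finish while holding it still there; do not touch the camera or its stand, and leave the tape roll, the loose bearing and the striped box where they are.

Things in the scene. Friction and masses are not known exactly. Their poses are not given: they have to be found in the camera images.
- pack_centre (a point): the fitting kit: a small closed plain brown carton, 80 mm (its x axis) x 50 mm (y) x 40 mm high (z), 0.15 to 0.22 kg, lying loose on the bench; the point is its centre, 20 mm above its underside
- cabinet_drawer0 (a joint): how far the top drawer of the grey and blue two-drawer bench cabinet is out, in m: 0 is fully shut, it starts 0.115 to 0.15 out; it slides with about 1 N of friction and stays where it is left. The cabinet is fixed, 240 mm wide, 240 mm deep and 170 mm high; the lower drawer is shut
- drawer_space (a point): a point on the floor of the open top drawer, moving with it, mid-width. x points into the cabinet (the way it shuts), y across, z up. The clear floor runs from 57 mm at -x (front) to 88 mm at +x, where other cartons 40 mm high stand, and 99 mm to either side. Side walls are 6 mm thick and rise 53 mm above this point, the front panel 62 mm, the cabinet's top 75 mm
- cabinet_drawer0_handle (a point): middle of the top drawer's handle: a steel bar 11 mm thick and 120 mm long across the drawer, 35 mm out from the drawer's blue front panel (70 mm high, 15 mm thick) and about 132 mm above the bench, 25 mm below the panel's top edge; axes as for drawer_space
- shaft_centre (a point): the pinion shaft: bare steel, 22 mm thick, 196 mm long, 0.6 to 0.8 kg, lying level in its carton. The point is on its axis where it is gripped, within 5 mm of its balance point. x runs along the shaft to the toothed head, 40 mm in diameter and 24 mm long, which begins 55 mm from here; the other end, a 17 mm journal, ends 117 mm away at -x. Being round, it may be turned about x
- shaft_face (a point): centre of the flat outer end face of the shaft's toothed head, 79 mm from shaft_centre along the shaft's x axis; its x axis points squarely out of that face
- carton: the shaft's open carton, 240 (x) x 160 (y) x 60 mm high, walls 4 mm, fixed; origin under its middle at bench height. The shaft lies along the carton's x, its axis 40 mm above the bench, in notches of two plywood saddles 46 mm high, 10 mm thick, across the carton 43 mm from the middle towards the toothed end and 75 mm towards the other; between them both sides of the shaft are free
- lens (a point): centre of the front glass of the inspection camera, 0.32 to 0.36 m above the bench; x is the lens's centre line, pointing out of the glass into the view (towards the robot and 0.3 to 0.6 rad downward), y is level, z up across the view. A ring light 68 mm across surrounds the lens, 21 to 31 mm behind the glass
- camera_stand: the camera's stand: a round base 130 mm in diameter with a column 22 mm thick and 414 mm high, fixed; the column stands 80 mm behind this origin (-x), which lies on the bench about below the lens; x points to the side the camera looks to
- tape_roll: bystander: a roll of brown packing tape lying flat, 100 mm in diameter, 48 mm high; origin under its middle
- bearing: bystander: a loose steel ball bearing lying flat, 62 mm in diameter, 16 mm high; origin under its middle
- striped_box: bystander: a red and white striped spares box, 70 x 110 x 60 mm; origin under its middle
Mind the look-alikes: they are no part of the job. Of the things that look like the part that bears pack_centre, take the one that is nearest to the robot's base at the start.

How it is judged:
By the outcome, as a careful person would: the job done as asked, in the order asked, and still so for the second after the job is handed in, while the arm keeps its last pose, push and grip.
It also fails if it takes over 67 s, if anything falls off the work surface, if the arm or the gripper's body presses on something with over 40 N, if the wrist force passes 120 N, or if a joint passes its speed limit or range.

## Working session

There is one attempt and no reset: what is moved stays moved. The work goes in short steps, Python scripts to look and compute and a shell command to move; the robot and the scene stay as the last step left them, time stands still between calls to the robot, and variables do not carry over. Pictures are saved under pics/ and viewed, at most 10 in all, crops included, and the job is handed in when it is done.

```bash
mkdir -p pics; ls
cat > h.py <<'E'
import numpy as np, cv2, json
from bench import get_obs, camera, hand_in, spot_in
from scipy.spatial.transform import Rotation as R
def snap(n,f):
    c=camera(n); cv2.imwrite(f'pics/{f}.png',c["frame"][:,:,::-1]); return c
E
python3 - <<'E'
from h import *
o=get_obs(); print({k:np.round(v,3).tolist() for k,v in o.items()})
for n in ("top","side"):
    c=snap(n,n+"0"); print(n,c["extrinsics"].round(3).tolist() if hasattr(c["extrinsics"],'round') else c["extrinsics"],c["mtx"],c["distortion"])
    for k in ["pack_centre","drawer_space","cabinet_drawer0_handle","cabinet_drawer0","shaft_centre","shaft_face","carton","lens","camera_stand","tape_roll","bearing","striped_box"]:
        try: print(k,[(np.round(d["xyz"],3).tolist(),round(d["confidence"],2)) for d in spot_in(c,k)])
        except Exception as e: print(k,e)
E
```

```text
pics
{'time_s': 0.0, 'q': [1.06, 0.182, 1.608, 0.0, 1.354, -0.206], 'dq': [-0.002, -0.0, 0.0, -0.0, -0.001, -0.001], 'joint_efforts': [0.0, -44.487, -35.134, -0.0, 0.009, 0.0], 'eef_pos': [0.172, 0.548, 0.255], 'eef_rot': [-0.0, 0.152, 0.988, -0.001], 'wrist_force': [0.079, -0.149, 0.33], 'torque': [0.003, -0.037, 0.014], 'grasp_force': 0.0, 'opening': 1.002}
top [[0.022, 0.999, -0.05, 0.554], [-1.0, 0.021, -0.016, -0.028], [-0.015, 0.05, 0.999, 1.272], [0.0, 0.0, 0.0, 1.0]] [[371.54400249   0.         320.2768496 ]
 [  0.         371.54400249 196.00308257]
 [  0.           0.           1.        ]] [-0.03271134  0.          0.          0.          0.        ]
pack_centre [([0.543, -0.01, 0.04], 0.92), ([0.713, 0.152, 0.042], 0.89), ([0.621, -0.122, 0.037], 0.76)]
drawer_space [([0.506, -0.346, 0.096], 0.64), ([0.492, 0.302, -0.001], 0.61), ([0.544, -0.01, 0.039], 0.59)]
cabinet_drawer0_handle [([0.509, -0.349, 0.093], 0.6)]
cabinet_drawer0 [([0.506, -0.348, 0.094], 0.63)]
shaft_centre [([0.495, 0.299, 0.048], 0.7), ([0.509, -0.35, 0.095], 0.65), ([0.493, 0.308, 0.002], 0.18)]
shaft_
[... 503 characters left out ...]
7.64023614]
 [  0.           0.           1.        ]] [-0.02099207  0.          0.          0.          0.        ]
pack_centre [([0.534, -0.016, 0.04], 0.86), ([0.708, 0.147, 0.038], 0.58), ([0.618, -0.132, 0.042], 0.55)]
drawer_space [([0.513, -0.349, 0.1], 0.6)]
cabinet_drawer0_handle [([0.517, -0.348, 0.097], 0.96)]
cabinet_drawer0 [([0.516, -0.345, 0.1], 0.57)]
shaft_centre [([0.498, 0.299, 0.048], 0.64)]
shaft_face [([0.497, 0.29, 0.05], 0.69)]
carton [([0.488, 0.293, 0.03], 0.78)]
lens [([0.789, 0.054, 0.37], 0.92)]
camera_stand [([0.858, 0.066, 0.261], 0.74)]
tape_roll [([0.719, 0.306, 0.034], 0.76)]
bearing [([0.695, 0.019, 0.016], 0.79)]
striped_box [([0.75, -0.143, 0.061], 0.61)]
```

View pics/top0.png

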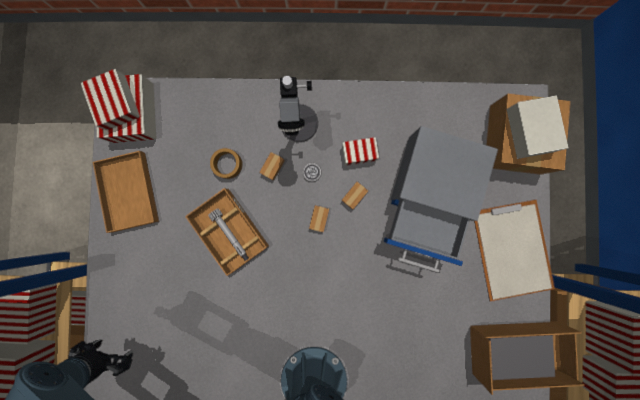

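View pics/side0.png

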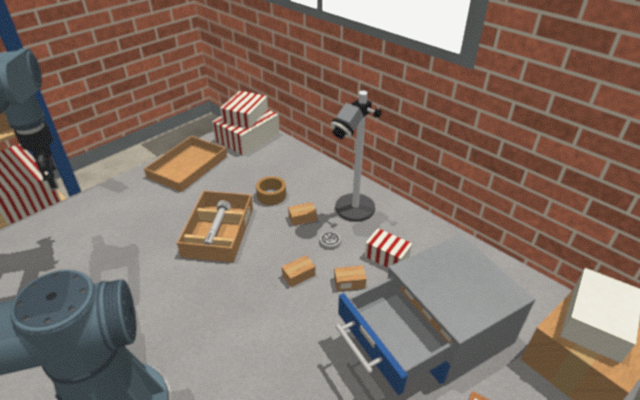

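The top picture shows three plain brown cartons at (319,218), (354,195) and (271,166). They lie about 0.54, 0.63 and 0.73 m from the base, so the kit is the nearest, at (319,218). The shaft's carton is at (228,232) with the toothed head towards (215,213). The drawer is open towards the robot at (428,235), and the camera stand is at (290,110). I'll confirm this with enlarged crops.

```bash
cat >> h.py <<'E'
def ray(c,u,v):
    p=cv2.undistortPoints(np.array([[[u,v]]],float),np.array(c["mtx"]),np.array(c["distortion"]))[0,0]
    T=np.array(c["extrinsics"]); d=T[:3,:3]@np.array([p[0],-p[1],-1]); return T[:3,3],d
def atz(c,u,v,z):
    o,d=ray(c,u,v); return o+d*(z-o[2])/d[2]
def proj(c,P):
    T=np.array(c["extrinsics"]); q=(np.atleast_2d(P)-T[:3,3])@T[:3,:3]; q=q*[1,-1,-1]
    return cv2.projectPoints(q,np.zeros(3),np.zeros(3),np.array(c["mtx"]),np.array(c["distortion"]))[0][:,0]
def tri(*cs):
    A=np.zeros((3,3));b=np.zeros(3)
    for c,u,v in cs:
        o,d=ray(c,u,v); d=d/np.linalg.norm(d); M=np.eye(3)-np.outer(d,d); A+=M;b+=M@o
    return np.linalg.solve(A,b)
def crop(src,f,u0,v0,u1,v1,s):
    im=cv2.imread(f'pics/{src}.png')[v0:v1,u0:u1]; im=cv2.resize(im,None,fx=s,fy=s,interpolation=cv2.INTER_CUBIC)
    for u in range((u0//10+1)*10,u1,10):
        cv2.line(im,((u-u0)*s,0),((u-u0)*s,12 if u%50==0 else 5),(0,0,255),1)
        if u%50==0: cv2.putText(im,str(u),((u-u0)*s+2,22),0,.4,(0,0,255),1)
    for v in range((v0//10+1)*10,v1,10):
        cv2.line(im,(0,(v-v0)*s),(12 if v%50==0 else 5,(v-v0)*s),(0,0,255),1)
        if v%50==0: cv2.putText(im,str(v),(14,(v-v0)*s+4),0,.4,(0,0,255),1)
    cv2.imwrite(f'pics/{f}.png',im)
E
python3 - <<'E'
from h import *
crop("top0","c1",180,140,380,285,4)
crop("top0","c2",375,120,500,280,3)
a=cv2.imread("pics/c2.png")
crop("side0","c3",320,80,400,160,5)
crop("top0","c4",265,65,335,150,4)
b=cv2.imread("pics/c3.png");d=cv2.imread("pics/c4.png")
h=480; pad=lambda x:cv2.copyMakeBorder(x,0,h-x.shape[0],0,0,0)
cv2.imwrite("pics/c5.png",np.hstack([pad(b),pad(d)])); cv2.imwrite("pics/c2.png",a)
E
```

```text
(no output)
```

View pics/c1.png

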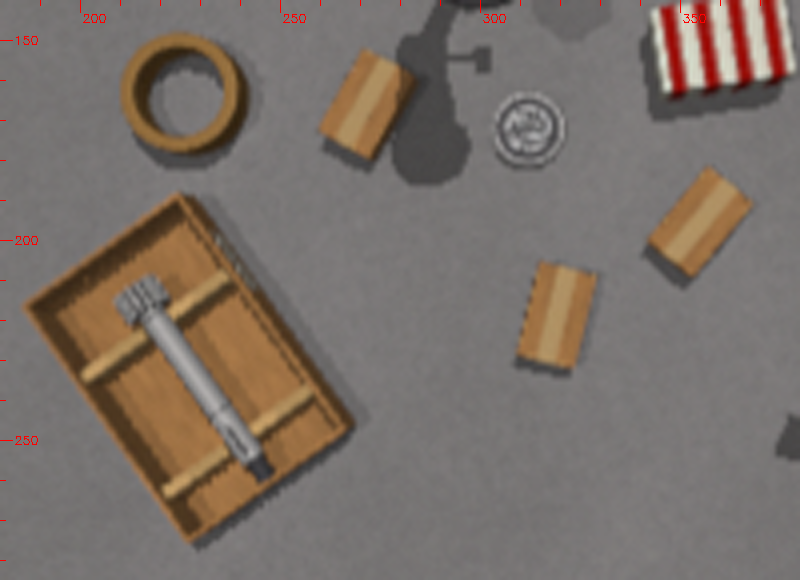

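View pics/c2.png

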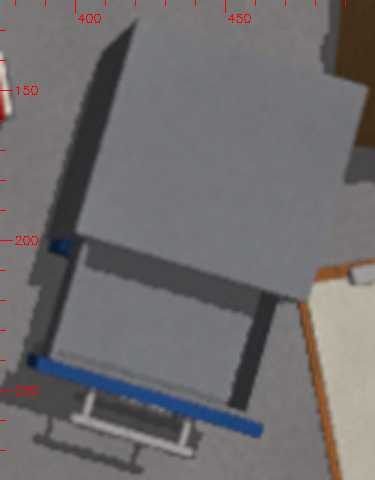

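View pics/c5.png

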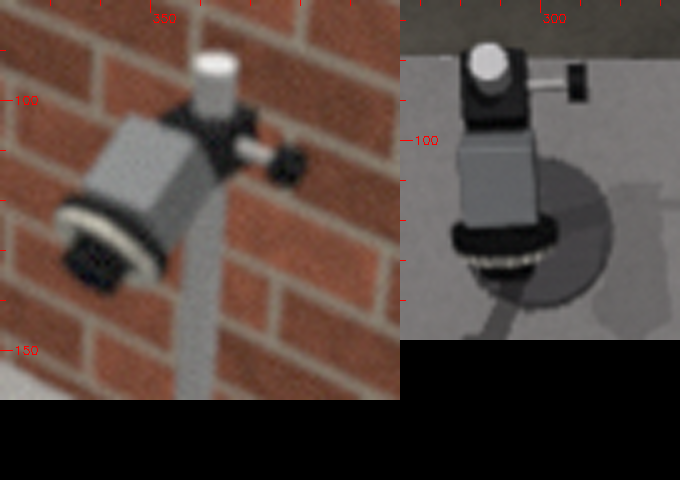

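Crop c1 confirms it: the kit with its tape strip is at (319,218), and the two look-alikes at (271,166) and (354,195) lie farther from the base. The shaft's head is at (214,214) and its journal end at (246,258). Crop c2 shows the cabinet top, the blue panel from (386,239) to (462,263), and the handle at about (419,265). Next I'll zoom in on the inspection camera so I can fit the lens pose.

Run:
```python
from h import *
import pickle
out={}
for n in ("top","side"):
    fs=[camera(n) for _ in range(6)]
    m=np.mean([f["frame"].astype(float) for f in fs],0); c=fs[-1]; c["frame"]=m; out[n]=c
    cv2.imwrite(f"pics/avg_{n}.png",np.clip(m[:,:,::-1],0,255).astype(np.uint8))
pickle.dump({k:{a:v[a] for a in("mtx","distortion","extrinsics","frame")} for k,v in out.items()},open("cal.pkl","wb"))
crop("avg_side","s",326,94,380,142,8); crop("avg_top","t",272,72,316,142,8)
a=cv2.imread("pics/s.png");b=cv2.imread("pics/t.png")
h=max(a.shape[0],b.shape[0]); pad=lambda x:cv2.copyMakeBorder(x,0,h-x.shape[0],0,0,0)
o=np.hstack([pad(a),pad(b)]);print(o.shape, a.shape); o=cv2.convertScaleAbs(o,alpha=1.5,beta=10); cv2.imwrite("pics/c6.png",o)
```

```text
(560, 784, 3) (384, 432, 3)
```

View pics/c6.png

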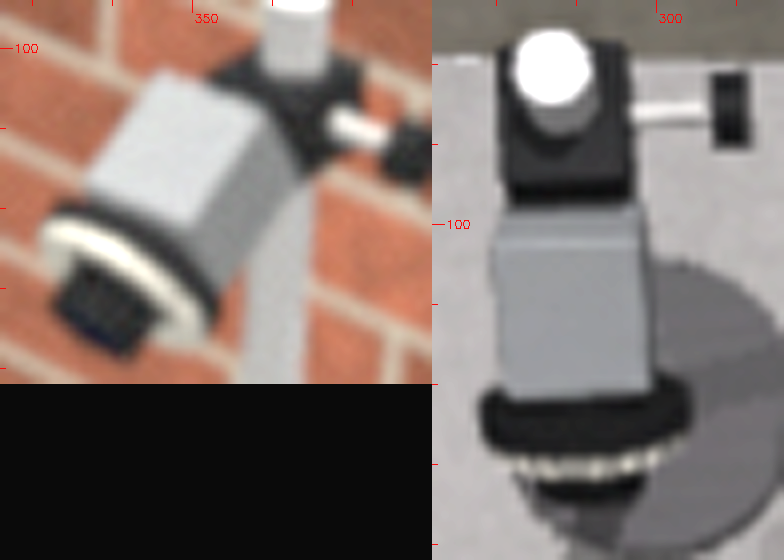

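The left half (side view) shows the ring light's white face from (38,250) to (215,335), the barrel tip around (90,335) and the grey body box above them. The right half (top view) shows the ring at (585,420), the barrel tip at (590,495) and the column top at (552,67). I'll fit a ring, barrel and body model to these points, and fit the shaft, kit and drawer at the same time.

```bash
cat > fit.py <<'E'
from h import *
import pickle
from scipy.optimize import least_squares
C=pickle.load(open("cal.pkl","rb"));S,T=C["side"],C["top"]
fs=lambda l:[(326+(x+.5)/8-.5,94+(y+.5)/8-.5) for x,y in l]
ft=lambda l:[(272+(x-432+.5)/8-.5,72+(y+.5)/8-.5) for x,y in l]
sring=fs([(38,250),(45,218),(60,203),(110,210),(160,235),(205,280),(220,315),(205,343)])
swhite=fs([(50,222),(80,218),(120,238),(160,270),(195,310),(205,343),(38,250)])
sbar=fs([(52,310),(85,345),(122,360),(155,318)])
tring=ft([(480,408),(483,438),(500,455),(692,392),(691,425),(672,450),(640,472),(570,480),(515,467)])
tbar=ft([(540,487),(560,498),(592,503),(625,498),(645,482)])
sbox=fs([(88,180),(188,222),(165,70),(262,108)]); tbox=ft([(505,400),(652,390),(498,240),(643,235)])
col=tri((T,*ft([(552,67)])[0]),(S,*fs([(299,0)])[0])) 
print("column top tri",col.round(4)); coltop=atz(T,*ft([(552,67)])[0],.414); print(coltop.round(4), "foot chk side", proj(S,[[*coltop[:2],0],[*coltop[:2],.414]]).round(1).tolist())
def hull(c,P): return cv2.convexHull(proj(c,P).astype(np.float32))
a=np.linspace(0,2*np.pi,72,endpoint=False)
circ=lambda x,r:np.c_[np.full(72,x),r*np.cos(a),r*np.sin(a)]
def frame(p):
    yaw,pit=p[3],p[4]
    x=np.array([np.cos(pit)*np.cos(yaw),np.cos(pit)*np.sin(yaw),-np.sin(pit)])
    y=np.array([-np.sin(yaw),np.cos(yaw),0]); return np.c_[x,y,np.cross(x,y)]
def res(p,full=False):
    M=frame(p); W=lambda L:p[:3]+L@M.T; r=[]
    ring=W(np.r_[circ(-.031,.034),circ(-.021,.034)]); white=W(circ(-.021,.034)); bar=W(np.r_[circ(0,p[5]),circ(-.021,p[5])])
    for c,pts,o in((S,sring,ring),(S,swhite,white),(S,sbar,bar),(T,tring,ring),(T,tbar,bar)):
        h=hull(c,o); r+=[cv2.pointPolygonTest(h,q,True) for q in pts]
    xf,xb,w,h=p[6:10]
    # image left is lens -y?  lens x towards robot(-x), y=left-hand of it
    B=W(np.array([[xf,-w,h],[xf,w,h],[xb,-w,h],[xb,w,h]]))
    r+=list((proj(S,B)-sbox).ravel())+list((proj(T,B)-tbox).ravel())
    d=coltop[:2]-p[:2]; r.append((d@M[:2,1])/.003)
    return np.array(r)
p0=[.77,.055,.34,np.pi,.45,.017,-.04,-.09,.02,.02]
s=least_squares(res,p0,loss="soft_l1",f_scale=.7)
p=s.x; print("lens",p[:3].round(4),"yaw,pitch",p[3:5].round(3),p[5:].round(4)); r=res(p); print(r.round(2).tolist())
cov=np.linalg.inv(s.jac.T@s.jac); print("sd",np.sqrt(np.diag(cov))[:5].round(4))
d=coltop[:2]-p[:2]; print("col dist",np.linalg.norm(d), "yaw from col",np.arctan2(-d[1],-d[0])%(2*np.pi))
M=frame(p); face=p[:3]+.15*M[:,0]; print("face target",face.round(4),"xaxis",M[:,0].round(4))
np.savez("lens.npz",P=p[:3],M=M)
# others
f1=lambda l,z:[atz(T,180+(x+.5)/4-.5,140+(y+.5)/4-.5,z) for x,y in l]
k=np.array(f1([(540,263),(596,272),(571,367),(517,357)],.04)); print("kit",k.mean(0).round(4),[np.linalg.norm(k[i]-k[i-1]).round(4) for i in range(4)])
e=(k[0]+k[1]-k[2]-k[3])/2; print("kit long yaw",np.arctan2(e[1],e[0]))
k=np.array(f1([(182,193),(352,425),(195,540),(25,305)],.06)); print("carton",k.mean(0).round(4),[np.linalg.norm(k[i]-k[i-1]).round(4) for i in range(4)])
e=(k[0]+k[3]-k[1]-k[2])/2; e/=np.linalg.norm(e); print("carton yaw",np.arctan2(e[1],e[0]))
q=f1([(133,286),(263,473)],.04); sd=q[0]-q[1]; print("shaft ends",np.round(q,4).tolist(),np.linalg.norm(sd),np.arctan2(sd[1],sd[0]))
n=np.array([-e[1],e[0],0]); print("in carton",[((x-k.mean(0))@e).round(4).tolist()+0 for x in q],[((x-k.mean(0))@n).round(4) for x in q])
f2=lambda l,z:[atz(T,375+(x+.5)/3-.5,120+(y+.5)/3-.5,z) for x,y in l]
k=np.array(f2([(138,20),(367,87),(307,300),(75,232)],.17)); print("cab",k.mean(0).round(4),[np.linalg.norm(k[i]-k[i-1]).round(4) for i in range(4)])
e=(k[0]+k[1]-k[2]-k[3])/2; e/=np.linalg.norm(e); print("cab yaw",np.arctan2(e[1],e[0]))
q=np.array(f2([(32,354),(262,426),(28,365),(261,437)],.157)); print("panel inner/outer",q.round(4).tolist()); n=np.array([-e[1],e[0],0])
print("along",[((x-k.mean(0))@e).round(4) for x in q],"across",[((x-k.mean(0))@n).round(4) for x in q])
q=np.array(f2([(73,420),(192,454)],.137)); print("handle",q.mean(0).round(4),[((x-k.mean(0))@e).round(4) for x in q],[((x-k.mean(0))@n).round(4) for x in q])
E
python3 fit.py
```

```text
column top tri [0.8726 0.071  0.4083]
[0.8694 0.0713 0.414 ] foot chk side [[353.9, 207.9], [361.7, 92.1]]
lens [0.7589 0.0626 0.3314] yaw,pitch [3.162 0.461] [ 0.0151 -0.0389 -0.0875  0.0214  0.0257]
[-0.58, 0.28, 0.51, 1.02, 0.14, -0.22, -0.3, -0.31, 0.97, -0.0, -0.13, -0.22, -0.56, -0.7, -0.58, 0.82, 0.85, -0.67, -0.52, -0.73, -0.55, -0.94, 0.13, 1.32, -0.2, -2.21, -2.82, -1.9, -1.14, 0.94, 0.8, 1.03, -0.14, -0.75, -0.4, -1.03, -0.07, 0.51, 0.39, 0.7, 0.94, 1.41, -0.74, 0.38, 0.44, 1.36, -0.81, 0.94, -0.27, -2.16]
sd [0.0005 0.0004 0.0013 0.0346 0.0066]
col dist 0.11080157804212842 yaw from col 3.22099932077261
face target [0.6246 0.0598 0.2648] xaxis [-0.8956 -0.0187 -0.4445]
kit [ 0.5412 -0.0043  0.04  ] [np.float64(0.08), np.float64(0.047), np.float64(0.0812), np.float64(0.0454)]
kit long yaw -0.22734522970774818
carton [0.4935 0.2955 0.06  ] [np.float64(0.1587), np.float64(0.2366), np.float64(0.1584), np.float64(0.2386)]
carton yaw 0.6640394066913995
shaft ends [[0.5572, 0.3492, 0.04], [0.405, 0.2354, 0.04]] 0.19010737649921158 0.6421196290305886
in carton [0.0833, -0.1068] [np.float64(0.003), np.float64(0.0072)]
cab [ 0.6862 -0.3911  0.17  ] [np.float64(0.2219), np.float64(0.2378), np.float64(0.2217), np.float64(0.2383)]
cab yaw -0.27687201392677213
panel inner/outer [[0.4889, -0.207, 0.157], [0.4223, -0.4366, 0.157], [0.4779, -0.2032, 0.157], [0.4114, -0.4357, 0.157]]
along [np.float64(-0.24), np.float64(-0.2414), np.float64(-0.2517), np.float64(-0.2521)] across [np.float64(0.1232), np.float64(-0.1159), np.float64(0.1238), np.float64(-0.118)]
handle [ 0.4063 -0.3129  0.137 ] [np.float64(-0.2918), np.float64(-0.2893)] [np.float64(0.0611), np.float64(-0.0637)]
```

The white ring face protrudes forward of the black ring edge, so I'll correct those picks. The numerical derivative also needs a larger step.

```bash
python3 - <<'E'
s=open("fit.py").read()
s=s.replace("sring=fs([(38,250),(45,218)","sring=fs([(45,218)").replace("(220,315),(205,343)])","(220,315)])")
s=s.replace("(195,310),(205,343),(38,250)])","(195,310)])")
s=s.replace("(672,450),(640,472),(570,480),(515,467)])","(672,443),(640,456),(570,462),(515,455)])")
s=s.replace('f_scale=.7)','f_scale=.7,diff_step=1e-3,x_scale=[.01,.01,.01,.1,.1,.005,.01,.01,.01,.01])').replace("/.003","/CS").replace("p0=","import sys;CS=float(sys.argv[1]);p0=")
i=s.index("# others"); j=s.index("f1=lambda")
open("fit2.py","w").write(s[:i])
E
python3 fit2.py 0.002; python3 fit2.py 1
```

```text
column top tri [0.8726 0.071  0.4083]
[0.8694 0.0713 0.414 ] foot chk side [[353.9, 207.9], [361.7, 92.1]]
lens [0.7632 0.0633 0.3287] yaw,pitch [3.205 0.571] [ 0.016  -0.0395 -0.0873  0.0218  0.0225]
[0.31, 0.77, 0.41, -0.06, 0.37, 0.05, 0.4, -0.84, -0.71, -0.24, 0.19, 0.52, 0.14, 0.11, -0.09, -0.11, -0.25, -0.67, 0.42, 0.39, -0.15, -0.46, -0.23, -0.09, -0.69, 0.34, 0.11, 0.05, 0.05, -1.11, 0.11, -0.7, 0.3, -1.1, -0.25, -0.22, 0.16, 0.7, -0.86, -0.0, -0.43, -0.29, -0.04, -0.29, -0.27, -0.61]
sd [0.0018 0.0013 0.0017 0.0249 0.0523]
col dist 0.10646519317327668 yaw from col 3.216814285350863
face target [0.6372 0.0553 0.2477] xaxis [-0.8398 -0.0537 -0.5403]
column top tri [0.8726 0.071  0.4083]
[0.8694 0.0713 0.414 ] foot chk side [[353.9, 207.9], [361.7, 92.1]]
lens [0.7634 0.0637 0.3289] yaw,pitch [3.188 0.578] [ 0.0163 -0.0395 -0.0873  0.0218  0.0222]
[0.35, 0.82, 0.43, -0.11, 0.3, 0.03, 0.53, -0.78, -0.74, -0.33, 0.11, 0.48, 0.01, 0.06, -0.05, -0.14, -0.33, -0.81, 0.46, 0.45, -0.04, -0.37, -0.24, -0.2, -0.46, 0.31, 0.09, 0.05, 0.03, -0.99, 0.03, -0.77, 0.32, -0.83, -0.31, -0.14, 0.19, 0.72, -1.04, -0.0, -0.31, -0.01, -0.17, -0.02, -0.1, -0.0]
sd [0.0018 0.0013 0.0017 0.0293 0.0515]
col dist 0.10622539734308728 yaw from col 3.2136885820434014
face target [0.638  0.0578 0.2469] xaxis [-0.8365 -0.0391 -0.5466]
```

The residuals are now below a pixel, so the lens is at about (0.763, 0.063, 0.329) with a pitch of about 0.57. I'll refine that later with the shaft in view. Kit: (0.5405, -0.007), long axis at -0.227 rad. Now the approach.

```bash
cat >> h.py <<'E'
def down(yawy):  # tool z down, closing line (tool y) at world yaw
    y=np.array([np.cos(yawy),np.sin(yawy),0]); z=np.array([0,0,-1.]); return np.c_[np.cross(y,z),y,z]
def delta(pos,M,o=None):
    o=o or get_obs(); q=np.array(o["eef_rot"]); R0=R.from_quat(q[[1,2,3,0]])
    d=R0.inv().apply(np.array(pos)-np.array(o["eef_pos"])); r=(R0.inv()*R.from_matrix(M)).as_rotvec()
    return np.r_[d,r].round(4).tolist()
E
python3 -c "
from h import *
print(delta([.5405,-.007,.15],down(1.344)), delta([.5405,-.007,.032],down(1.344)))"
```

```text
[-0.5177, -0.4195, 0.1063, -0.0, -0.0, -0.078] [-0.5177, -0.4195, 0.2243, -0.0, -0.0, -0.078]
```

```bash
python3 -m jog '[-0.2,-0.16,0.02,0,0,-0.03,0, -0.518,-0.4195,0.106,0,0,-0.078,0, -0.518,-0.4195,0.106,0,0,-0.078,0, -0.518,-0.4195,0.106,0,0,-0.078,0, -0.518,-0.4195,0.106,0,0,-0.078,0, -0.518,-0.4195,0.106,0,0,-0.078,0, -0.518,-0.4195,0.106,0,0,-0.078,0, -0.518,-0.4195,0.106,0,0,-0.078,0, -0.518,-0.4195,0.106,0,0,-0.078,0, -0.518,-0.4195,0.106,0,0,-0.078,0, -0.518,-0.4195,0.106,0,0,-0.078,0, -0.518,-0.4195,0.106,0,0,-0.078,0, -0.518,-0.4195,0.106,0,0,-0.078,0, -0.518,-0.4195,0.106,0,0,-0.078,0, -0.518,-0.4195,0.106,0,0,-0.078,0, -0.518,-0.4195,0.106,0,0,-0.078,0]'
python3 -c "
from h import *
print(delta([.5405,-.007,.032],down(1.344)))"
```

```text
time_s: 3.9
eef_pos: [0.5407, -0.0064, 0.1506]
eef_rot: [0.0, 0.113, 0.994, -0.0]
wrist_force: [-0.3, -0.4, 0.5]
opening: 1.004
grasp_force: 0.0
[0.0001, -0.0006, 0.1186, -0.0, 0.0004, 0.0011]
```

```bash
python3 -m jog '[0,0,0.05,0,0,0,0, 0,0,0.09,0,0,0,0, 0,0,0.118,0,0,0,0, 0,0,0.118,0,0,0,0, 0,0,0.118,0,0,0,1, 0,0,0.118,0,0,0,1, 0,0,0.118,0,0,0,1, 0,0,0.118,0,0,0,1, 0,0,0.118,0,0,0,1, 0,0,0.118,0,0,0,1, 0,0,0.118,0,0,0,1, 0,0,0.118,0,0,0,1]'
```

```text
time_s: 5.4
eef_pos: [0.5424, -0.0073, 0.0343]
eef_rot: [0.002, 0.113, 0.994, -0.0]
wrist_force: [-0.5, 1.0, 6.6]
opening: 0.577
grasp_force: 63.8
```

```bash
python3 -m jog '[0,0,-0.03,0,0,0,1, 0,0,-0.08,0,0,0,1, 0,0,-0.14,0,0,0,1, 0,0,-0.2,0,0,0,1, 0,0,-0.22,0,0,0,1, 0,0,-0.22,0,0,0,1]'
python3 - <<'E'
from h import *
c=snap("side","lift"); d=snap("top","liftt")
print([(np.round(x["xyz"],3).tolist(),round(x["confidence"],2)) for c_ in(c,d) for x in spot_in(c_,"pack_centre")])
print(delta([.512,-.343,.25],down(1.571-.277)))
E
```

```text
time_s: 6.15
eef_pos: [0.5418, -0.0073, 0.2549]
eef_rot: [0.003, 0.113, 0.994, -0.0]
wrist_force: [0.3, 0.1, -2.9]
opening: 0.572
grasp_force: 62.8
[([0.514, -0.02, 0.252], 0.96), ([0.619, -0.133, 0.04], 0.94), ([0.497, 0.297, 0.049], 0.56), ([0.726, 0.124, 0.008], 0.55), ([0.515, -0.343, 0.104], 0.31), ([0.621, -0.126, 0.041], 0.94)]
[-0.0486, -0.3337, 0.0001, -0.0001, -0.0035, 0.0499]
```

```bash
python3 -m jog '[-0.0486,-0.3337,0,0,-0.0035,0.05,1, -0.0486,-0.3337,0,0,-0.0035,0.05,1, -0.0486,-0.3337,0,0,-0.0035,0.05,1, -0.0486,-0.3337,0,0,-0.0035,0.05,1, -0.0486,-0.3337,0,0,-0.0035,0.05,1, -0.0486,-0.3337,0,0,-0.0035,0.05,1, -0.0486,-0.3337,0,0,-0.0035,0.05,1, -0.0486,-0.3337,0,0,-0.0035,0.05,1, -0.0486,-0.3337,0,0,-0.0035,0.05,1]'
python3 - <<'E'
from h import *
c=snap("top","over"); s=snap("side","overs")
print(delta([.512,-.343,.25],down(1.571-.277)))
a=cv2.imread("pics/over.png")[110:290,370:510]; b=cv2.imread("pics/overs.png")[200:400,320:560]
a=cv2.resize(a,None,fx=2,fy=2);b=cv2.resize(b,None,fx=2,fy=2);a=cv2.copyMakeBorder(a,0,40,0,0,0);cv2.imwrite("pics/c7.png",np.hstack([a,b]))
E
```

```text
time_s: 7.48
eef_pos: [0.5135, -0.3414, 0.2521]
eef_rot: [0.002, 0.137, 0.991, 0.0]
wrist_force: [1.6, 0.4, -2.0]
opening: 0.577
grasp_force: 63.1
[0.0012, -0.0015, 0.0024, 0.0002, 0.0036, 0.0019]
```

View pics/c7.png

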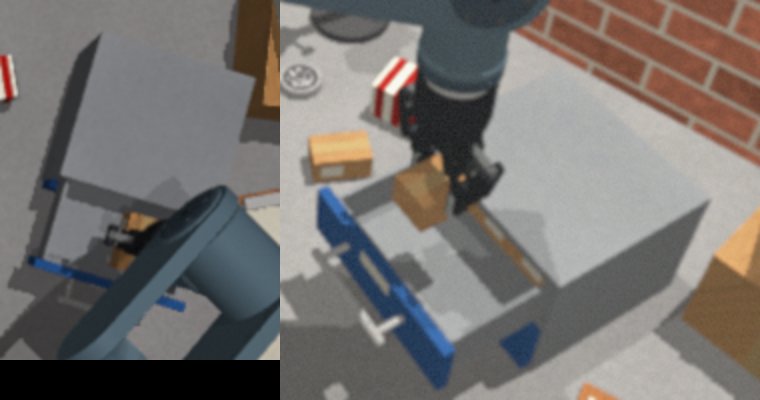

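The kit hangs level over the open drawer, clear of the walls. Now I'll lower it in small steps while watching the force.

```bash
python3 -m jog '[0,0,0.04,0,0,0,1, 0,0,0.08,0,0,0,1, 0,0,0.105,0,0,0,1, 0,0,0.115,0,0,0,1, 0,0,0.119,0,0,0,1, 0,0,0.119,0,0,0,1, 0,0,0.119,0,0,0,1]'; python3 -m jog '[0,0,0.002,0,0,0,1, 0,0,0.003,0,0,0,1, 0,0,0.003,0,0,0,1]'
```

```text
time_s: 8.45
eef_pos: [0.5141, -0.3438, 0.1346]
eef_rot: [0.003, 0.138, 0.99, -0.001]
wrist_force: [0.0, -0.3, -0.6]
opening: 0.574
grasp_force: 63.2
time_s: 8.82
eef_pos: [0.5134, -0.3432, 0.1302]
eef_rot: [0.002, 0.138, 0.99, -0.0]
wrist_force: [-0.2, 0.3, -1.7]
opening: 0.575
grasp_force: 63.2
```

```bash
python3 -m jog '[0,0,0.001,0,0,0,1, 0,0,0.0015,0,0,0,1, 0,0,0.0015,0,0,0,1]'; python3 -m jog '[0,0,0.001,0,0,0,1, 0,0,0.001,0,0,0,1]'
```

```text
time_s: 9.2
eef_pos: [0.5137, -0.3434, 0.1293]
eef_rot: [0.002, 0.138, 0.99, -0.0]
wrist_force: [-0.8, 1.0, 3.1]
opening: 0.568
grasp_force: 63.6
time_s: 9.45
eef_pos: [0.5144, -0.3436, 0.1293]
eef_rot: [0.003, 0.138, 0.99, -0.001]
wrist_force: [0.2, 1.9, 8.1]
opening: 0.577
grasp_force: 64.3
```

Contact: 8 N upward at the expected height. I'll release with a partial opening and lift off.

```bash
python3 -m jog '[0,0,-0.001,0,0,0,0.2, 0,0,-0.001,0,0,0,0.2, 0,0,-0.001,0,0,0,0.2, 0,0,-0.001,0,0,0,0.2, 0,0,-0.03,0,0,0,0.2, 0,0,-0.07,0,0,0,0.2, 0,0,-0.12,0,0,0,0.2, 0,0,-0.14,0,0,0,0.2]'
python3 - <<'E'
from h import *
s=snap("side","pl"); print([(np.round(x["xyz"],3).tolist(),round(x["confidence"],2)) for x in spot_in(s,"pack_centre")])
E
```

```text
time_s: 10.45
eef_pos: [0.514, -0.3441, 0.2715]
eef_rot: [0.004, 0.138, 0.99, -0.002]
wrist_force: [0.4, -0.9, 0.0]
opening: 0.797
grasp_force: 0.0
[([0.618, -0.13, 0.041], 0.7), ([0.51, -0.35, 0.134], 0.57), ([0.708, 0.146, 0.037], 0.57)]
```

The kit stands in the drawer, its top at z ≈ 0.134 as expected. Next I'll bring the closed fingers down in front of the handle, ready to push along -tool x.

```bash
python3 -m jog '[0.06,0,0,0,0,0,1, 0.12,0,0,0,0,0,1, 0.157,0,0,0,0,0,1, 0.157,0,0,0,0,0,1, 0.157,0,0.05,0,0,0,1, 0.157,0,0.1,0,0,0,1, 0.157,0,0.136,0,0,0,1, 0.157,0,0.136,0,0,0,1, 0.157,0,0.136,0,0,0,1]'
python3 - <<'E'
from h import *
s=snap("side","ph"); t=snap("top","pht"); print(delta([.364,-.2995,.135],down(1.294)))
a=cv2.imread("pics/ph.png")[210:400,300:480]; b=cv2.imread("pics/pht.png")[110:300,360:510]
a=cv2.resize(a,None,fx=2.4,fy=2.4);b=cv2.resize(b,None,fx=2.4,fy=2.4);cv2.imwrite("pics/c8.png",np.hstack([a,b]))
E
```

```text
time_s: 11.68
eef_pos: [0.3631, -0.3009, 0.1318]
eef_rot: [0.002, 0.138, 0.99, -0.0]
wrist_force: [0.5, 0.4, 1.2]
opening: -0.0
grasp_force: 0.0
[0.0, 0.002, -0.0022, -0.0018, 0.0059, 0.0002]
```

View pics/c8.png

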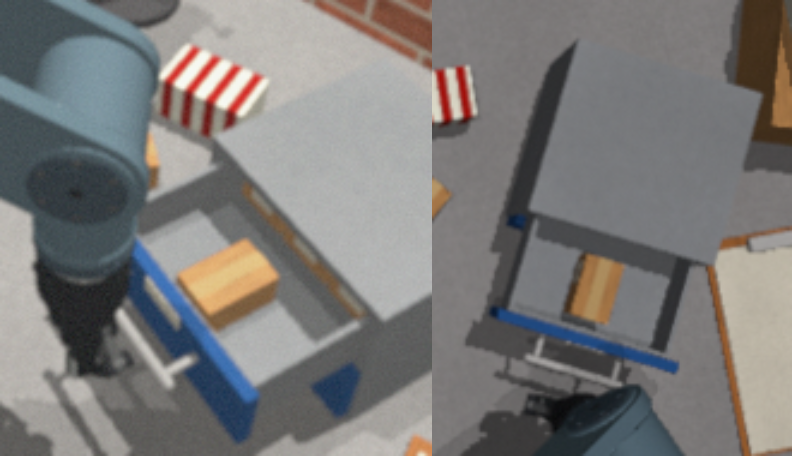

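The kit lies flat in the middle of the drawer, and the closed fingers are in front of the handle. Pushing now.

```bash
python3 -m jog '[-0.012,0,0,0,0,0,1, -0.02,0,0,0,0,0,1, -0.028,0,0,0,0,0,1, -0.036,0,0,0,0,0,1, -0.045,0,0,0,0,0,1, -0.055,0,0,0,0,0,1, -0.065,0,0,0,0,0,1, -0.075,0,0,0,0,0,1, -0.085,0,0,0,0,0,1, -0.095,0,0,0,0,0,1, -0.105,0,0,0,0,0,1, -0.115,0,0,0,0,0,1, -0.123,0,0,0,0,0,1, -0.13,0,0,0,0,0,1, -0.136,0,0,0,0,0,1, -0.14,0,0,0,0,0,1, -0.14,0,0,0,0,0,1]'
```

```text
time_s: 13.9
eef_pos: [0.4976, -0.339, 0.132]
eef_rot: [0.002, 0.138, 0.99, -0.001]
wrist_force: [-0.1, 0.6, 0.4]
opening: -0.002
grasp_force: 0.0
```

```bash
python3 -m jog '[-0.003,0,0,0,0,0,1, -0.006,0,0,0,0,0,1, -0.009,0,0,0,0,0,1, -0.012,0,0,0,0,0,1, -0.012,0,0,0,0,0,1]'
```

```text
time_s: 14.52
eef_pos: [0.5091, -0.342, 0.1318]
eef_rot: [0.002, 0.138, 0.99, -0.0]
wrist_force: [-0.4, 0.6, -0.5]
opening: 0.001
grasp_force: 0.0
```

```bash
python3 -m jog '[-0.002,0,0,0,0,0,1, -0.004,0,0,0,0,0,1, -0.006,0,0,0,0,0,1, -0.006,0,0,0,0,0,1]';  python3 -m jog '[-0.002,0,0,0,0,0,1, -0.003,0,0,0,0,0,1, -0.003,0,0,0,0,0,1]'
```

```text
time_s: 15.02
eef_pos: [0.5147, -0.3436, 0.1318]
eef_rot: [0.002, 0.138, 0.99, -0.0]
wrist_force: [1.1, -0.4, -0.3]
opening: -0.001
grasp_force: 0.0
time_s: 15.4
eef_pos: [0.5167, -0.3442, 0.1317]
eef_rot: [0.001, 0.138, 0.99, 0.0]
wrist_force: [-4.3, 2.2, 2.5]
opening: -0.002
grasp_force: 2.4
```

```bash
python3 -m jog '[-0.001,0,0,0,0,0,1, -0.002,0,0,0,0,0,1, -0.002,0,0,0,0,0,1]'; python3 -m jog '[-0.001,0,0,0,0,0,1, -0.001,0,0,0,0,0,1]'
python3 - <<'E'
from h import *
t=snap("side","sh"); T=t
crop("sh","c9",330,200,500,380,3)
E
```

```text
time_s: 15.78
eef_pos: [0.5169, -0.3442, 0.1316]
eef_rot: [-0.001, 0.138, 0.99, 0.001]
wrist_force: [-13.8, 3.3, 7.5]
opening: 0.001
grasp_force: 6.8
time_s: 16.02
eef_pos: [0.517, -0.3442, 0.1316]
eef_rot: [-0.002, 0.138, 0.99, 0.001]
wrist_force: [-16.7, 4.6, 10.8]
opening: -0.003
grasp_force: 9.0
```

View pics/c9.png

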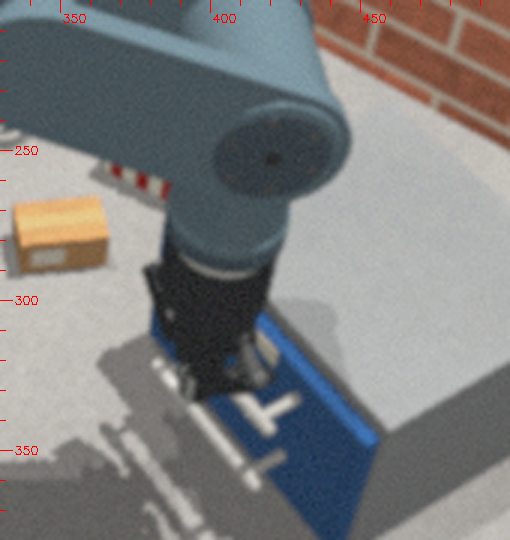

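The drawer front is flush with the cabinet, and the force climbed to 17 N without further travel, so the drawer is shut. Next I'll back off, rise, and measure the shaft axis from the averaged top picture.

```bash
python3 -m jog '[0.02,0,0,0,0,0,1, 0.05,0,0,0,0,0,1, 0.06,0,-0.05,0,0,0,1, 0.06,0,-0.11,0,0,0,1, 0.06,0,-0.15,0,0,0,0.5, 0.06,0,-0.15,0,0,0,0.2]'
python3 - <<'E'
from h import *
import pickle
C=pickle.load(open("cal.pkl","rb")); T=C["top"]; img=T["frame"].astype(np.float32)
c0=np.array([.4935,.2955]); yaw=.655; e=np.array([np.cos(yaw),np.sin(yaw)]); n=np.array([-e[1],e[0]])
def patch(z,A,B):
    P=np.array([[*(c0+a*e+b*n),z] for a in A for b in B]); q=proj(T,P).astype(np.float32)
    p=cv2.remap(img,q[:,0].reshape(len(A),-1),q[:,1].reshape(len(A),-1),cv2.INTER_LINEAR)
    return p
A=np.arange(-.13,.111,.002);B=np.arange(-.035,.036,.0005)
p=patch(.04,A,B); sat=(p.max(2)-p.min(2))/(p.max(2)+1)
rows=[]
for a0,a1 in((-.09,-.08),(-.06,-.04),(-.04,-.02),(-.02,0),(0,.02),(.02,.034),(.06,.07),(.066,.076)):
    m=sat[(A>=a0)&(A<a1)].mean(0); 
    inner=m<(m.min()+np.percentile(m,75))/2; w=np.where(inner)[0]; print(a0,round(B[w].mean(),4),round(len(w)*.0005,4), m.min().round(2),np.percentile(m,75).round(2)); rows.append(((a0+a1)/2,B[w].mean()))
r=np.array(rows)[1:6]; k=np.polyfit(r[:,0],r[:,1],1); print("fit",k)
for z in(.04,.06):
    p=patch(z,np.arange(-.13,.111,.001),np.arange(-.004,.0041,.001)+k[1]); s=((p.max(2)-p.min(2))/(p.max(2)+1)).mean(1); l=p.mean((1,2)); A2=np.arange(-.13,.111,.001)
    print(z,"sat",[(round(a,3),round(float(x),2),int(y)) for a,x,y in zip(A2,s,l) if a>.07 and a<.1 or a<-.095 and a>-.125])
E
```

```text
time_s: 16.82
eef_pos: [0.4638, -0.3303, 0.2865]
eef_rot: [0.005, 0.138, 0.99, -0.003]
wrist_force: [0.3, -0.4, -0.7]
opening: 0.421
grasp_force: 0.0
-0.09 0.0055 0.0225 0.02 0.56
-0.06 0.0055 0.0225 0.02 0.57
-0.04 0.0055 0.0225 0.02 0.57
-0.02 0.0053 0.022 0.02 0.57
0 0.005 0.0225 0.02 0.57
0.02 0.0048 0.023 0.02 0.57
0.06 0.0045 0.0415 0.02 0.56
0.066 0.0048 0.042 0.02 0.57
fit [-0.01025961  0.00509125]
0.04 sat [(np.float64(-0.124), 0.02, 68), (np.float64(-0.123), 0.03, 63), (np.float64(-0.122), 0.09, 60), (np.float64(-0.121), 0.18, 60), (np.float64(-0.12), 0.3, 63), (np.float64(-0.119), 0.41, 69), (np.float64(-0.118), 0.48, 75), (np.float64(-0.117), 0.51, 82), (np.float64(-0.116), 0.52, 87), (np.float64(-0.115), 0.51, 89), (np.float64(-0.114), 0.47, 88), (np.float64(-0.113), 0.41, 82), (np.float64(-0.112), 0.31, 75), (np.float64(-0.111), 0.2, 69), (np.float64(-0.11), 0.1, 63), (np.float64(-0.109), 0.04, 60), (np.float64(-0.108), 0.04, 59), (np.float64(-0.107), 0.05, 59), (np.float64(-0.106), 0.05, 59), (np.float64(-0.105), 0.05, 60), (np.float64(-0.104), 0.05, 59), (np.float64(-
[... 2380 characters left out ...]
), (np.float64(0.078), 0.07, 114), (np.float64(0.079), 0.12, 116), (np.float64(0.08), 0.19, 117), (np.float64(0.081), 0.26, 117), (np.float64(0.082), 0.34, 116), (np.float64(0.083), 0.41, 116), (np.float64(0.084), 0.47, 114), (np.float64(0.085), 0.51, 112), (np.float64(0.086), 0.55, 110), (np.float64(0.087), 0.57, 109), (np.float64(0.088), 0.57, 109), (np.float64(0.089), 0.57, 109), (np.float64(0.09), 0.57, 109), (np.float64(0.091), 0.57, 109), (np.float64(0.092), 0.57, 109), (np.float64(0.093), 0.57, 107), (np.float64(0.094), 0.57, 104), (np.float64(0.095), 0.57, 100), (np.float64(0.096), 0.57, 94), (np.float64(0.097), 0.57, 87), (np.float64(0.098), 0.57, 79), (np.float64(0.099), 0.57, 72)]
```

The measured widths are 22.5 and 41.5 mm, matching the 22 and 40 mm given. The axis yaw is 0.645 and shaft_centre is about (0.493, 0.302, 0.04). Moving above it.

```bash
python3 -c "
from h import *
print(delta([.4932,.3016,.18],down(2.216)))"
```

```text
[0.1456, 0.6164, 0.102, -0.0096, 0.0087, -0.9219]
```

```bash
python3 -m jog '[0.04,0.2,0,-0.01,0.009,-0.3,0, 0.1456,0.6164,0.05,-0.01,0.009,-0.922,0, 0.1456,0.6164,0.05,-0.01,0.009,-0.922,0, 0.1456,0.6164,0.05,-0.01,0.009,-0.922,0, 0.1456,0.6164,0.05,-0.01,0.009,-0.922,0, 0.1456,0.6164,0.102,-0.01,0.009,-0.922,0, 0.1456,0.6164,0.102,-0.01,0.009,-0.922,0, 0.1456,0.6164,0.102,-0.01,0.009,-0.922,0, 0.1456,0.6164,0.102,-0.01,0.009,-0.922,0, 0.1456,0.6164,0.102,-0.01,0.009,-0.922,0, 0.1456,0.6164,0.102,-0.01,0.009,-0.922,0, 0.1456,0.6164,0.102,-0.01,0.009,-0.922,0, 0.1456,0.6164,0.102,-0.01,0.009,-0.922,0, 0.1456,0.6164,0.102,-0.01,0.009,-0.922,0, 0.1456,0.6164,0.102,-0.01,0.009,-0.922,0, 0.1456,0.6164,0.102,-0.01,0.009,-0.922,0]'
python3 -c "
from h import *
print(delta([.4932,.3016,.046],down(2.216)))"
```

```text
time_s: 18.82
eef_pos: [0.4911, 0.3034, 0.1795]
eef_rot: [-0.002, -0.317, 0.949, 0.004]
wrist_force: [0.9, -0.2, 0.1]
opening: 1.0
grasp_force: 0.0
[-0.0007, -0.004, 0.1335, 0.0096, -0.0007, -0.001]
```

```bash
python3 -m jog '[0,0,0,0,0,0,0, 0,0,0,0,0,0,0]'
python3 -c "
from h import *
print(delta([.4932,.3016,.046],down(2.216)))"
```

```text
time_s: 19.08
eef_pos: [0.4908, 0.3039, 0.1792]
eef_rot: [-0.002, -0.317, 0.948, 0.004]
wrist_force: [0.5, 0.2, 0.2]
opening: 1.0
grasp_force: 0.0
[-0.0007, -0.0046, 0.1332, 0.0097, -0.0013, -0.0001]
```

```bash
python3 -m jog '[0,-0.0046,0.03,0.01,0,0,0, -0.0007,-0.0046,0.07,0.01,-0.001,0,0, -0.0007,-0.0046,0.1,0.01,-0.001,0,0, -0.0007,-0.0046,0.12,0.01,-0.001,0,0, -0.0007,-0.0046,0.133,0.01,-0.001,0,0, -0.0007,-0.0046,0.133,0.01,-0.001,0,0, -0.0007,-0.0046,0.133,0.01,-0.001,0,0]'
python3 -c "
from h import *
print(delta([.4932,.3016,.046],down(2.216)))"
```

```text
time_s: 19.95
eef_pos: [0.494, 0.302, 0.0472]
eef_rot: [0.001, -0.317, 0.948, -0.0]
wrist_force: [1.5, 0.8, 0.3]
opening: 0.999
grasp_force: 0.0
[0.0009, 0.0002, 0.0012, -0.0008, 0.0015, 0.0001]
```

```bash
python3 -m jog '[0,0,0.001,0,0,0,1, 0,0,0.001,0,0,0,1, 0,0,0.001,0,0,0,1, 0,0,0.001,0,0,0,1, 0,0,0.001,0,0,0,1, 0,0,0.001,0,0,0,1, 0,0,0.001,0,0,0,1, 0,0,0.001,0,0,0,1]'; python3 -m jog '[0,0,-0.01,0,0,0,1, 0,0,-0.03,0,0,0,1, 0,0,-0.06,0,0,0,1, 0,0,-0.1,0,0,0,1, 0,0,-0.14,0,0,0,1, 0,0,-0.17,0,0,0,1, 0,0,-0.17,0,0,0,1, 0,0,-0.17,0,0,0,1]'
```

```text
time_s: 20.95
eef_pos: [0.4942, 0.301, 0.0458]
eef_rot: [0.001, -0.317, 0.948, -0.001]
wrist_force: [1.2, -4.1, 2.9]
opening: 0.238
grasp_force: 58.6
time_s: 21.95
eef_pos: [0.4916, 0.3013, 0.2126]
eef_rot: [-0.002, -0.317, 0.948, -0.0]
wrist_force: [0.0, -0.1, -6.9]
opening: 0.235
grasp_force: 60.2
```

The shaft is held: about 7 N on the wrist and a 20 mm opening. Next is the pre-inspection pose, on the lens axis with the face 0.20 m from the glass.

```bash
cat > tgt.py <<'E'
from h import *
import sys
def target(P,yaw,pit,dist,off=(-.079,0,.006)):
    x=np.array([np.cos(pit)*np.cos(yaw),np.cos(pit)*np.sin(yaw),-np.sin(pit)]); y=np.array([-np.sin(yaw),np.cos(yaw),0]); z=np.cross(x,y)
    M=np.c_[x,-y,-z]; return np.array(P)+dist*x-M@np.array(off),M
if __name__=="__main__":
    a=list(map(float,sys.argv[1:7])); p,M=target(a[:3],a[3],a[4],a[5]); print(p.round(4),delta(p,M))
E
python3 tgt.py .763 .0633 .329 3.208 .57 .20
```

```text
[0.5254 0.0475 0.1835] [0.1255, -0.2231, 0.0294, 0.1648, -0.5583, 0.5631]
```

```bash
python3 -m jog '[0.04,-0.07,0.01,0.04,-0.14,0.14,1, 0.08,-0.14,0.02,0.08,-0.28,0.28,1, 0.11,-0.19,0.025,0.12,-0.42,0.42,1, 0.1255,-0.223,0.029,0.165,-0.558,0.563,1, 0.1255,-0.223,0.029,0.165,-0.558,0.563,1, 0.1255,-0.223,0.029,0.165,-0.558,0.563,1, 0.1255,-0.223,0.029,0.165,-0.558,0.563,1, 0.1255,-0.223,0.029,0.165,-0.558,0.563,1, 0.1255,-0.223,0.029,0.165,-0.558,0.563,1, 0.1255,-0.223,0.029,0.165,-0.558,0.563,1, 0.1255,-0.223,0.029,0.165,-0.558,0.563,1]'
python3 tgt.py .763 .0633 .329 3.208 .57 .20
python3 - <<'E'
from h import *
for n in("side","top"):
    fs=[camera(n) for _ in range(3)]; m=np.mean([f["frame"] for f in fs],0); cv2.imwrite(f"pics/in_{n}.png",m[:,:,::-1].astype(np.uint8))
crop("in_side","u",280,90,380,220,4); crop("in_top","v",265,75,335,205,4)
a=cv2.imread("pics/u.png");b=cv2.imread("pics/v.png"); o=np.hstack([a,b]); print(o.shape,a.shape); cv2.imwrite("pics/c10.png",cv2.convertScaleAbs(o,alpha=1.3,beta=10))
E
```

```text
time_s: 23.32
eef_pos: [0.527, 0.0483, 0.1862]
eef_rot: [0.283, -0.032, 0.959, 0.01]
wrist_force: [0.4, 0.2, -7.1]
opening: 0.239
grasp_force: 61.0
[0.5254 0.0475 0.1835] [0.0029, -0.0007, 0.0014, 0.0009, 0.0038, 0.0001]
(520, 680, 3) (520, 400, 3)
```

View pics/c10.png

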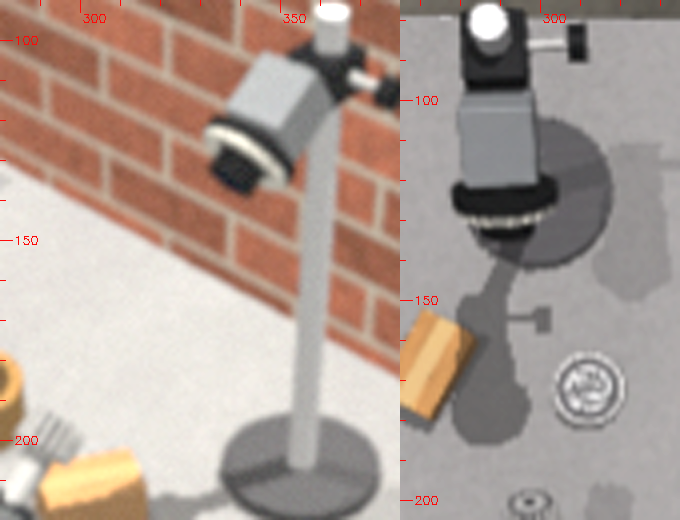

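In the side half the shaft head is at about (292,199), level with the look-alike box edge. In the top half its tip is at about (296,201), below the lens at (291,134). There are no views left, so I'll refine numerically. First I'll fit the lens again with a rendered dark/white mask model, then compare the head's measured pixels with its predicted ones.

```bash
cat > ref.py <<'E'
from h import *
import pickle
from scipy.optimize import minimize
C=pickle.load(open("cal.pkl","rb"))
V={"side":(326,114,358,142),"top":(274,114,324,139)}
K=8
a=np.linspace(0,2*np.pi,60,endpoint=False)
circ=lambda x,r:np.c_[np.full(60,x),r*np.cos(a),r*np.sin(a)]
def frame(yaw,pit):
    x=np.array([np.cos(pit)*np.cos(yaw),np.cos(pit)*np.sin(yaw),-np.sin(pit)]); y=np.array([-np.sin(yaw),np.cos(yaw),0]); return np.c_[x,y,np.cross(x,y)]
obs={}
for n,(u0,v0,u1,v1) in V.items():
    g=cv2.GaussianBlur(C[n]["frame"].astype(np.float32).mean(2),(0,0),.5)[v0:v1,u0:u1]
    ig=np.ones_like(g)
    if n=="top": ig[:int(123-v0),int(280-u0):int(301-u0)]=0
    obs[n]=(np.clip((50-g)/30,0,1),np.clip((g-140)/20,0,1) if n=="side" else None,ig)
def rend(p,n):
    u0,v0,u1,v1=V[n]; M=frame(p[3],p[4]); im=np.zeros(((v1-v0)*K,(u1-u0)*K),np.uint8)
    def poly(L,val):
        q=proj(C[n],p[:3]+L@M.T); q=(q-[u0,v0]+.5)*K-.5
        cv2.fillConvexPoly(im,np.round(cv2.convexHull(q.astype(np.float32))*16).astype(np.int32),val,shift=4)
    rb,wp,rw,ri=p[5:9]
    poly(np.r_[circ(-.031,.034),circ(-.021,.034)],1)
    poly(np.r_[circ(-.021,rw),circ(wp,rw)],2)
    if n=="side": poly(circ(wp,ri),1)
    poly(np.r_[circ(wp,rb),circ(0,rb)],1)
    f=lambda k:cv2.GaussianBlur(cv2.resize((im==k).astype(np.float32),(u1-u0,v1-v0),interpolation=cv2.INTER_AREA),(0,0),.6)
    return f(1),f(2)
def cost(p):
    c=0
    for n in V:
        D,W,ig=obs[n]; d,w=rend(p,n); c+=(ig*(D-d)**2).sum()
        if W is not None: c+=((W-w)**2).sum()
    return c+((p[7]-.032)/.01)**2*.1
if __name__=="__main__":
    sc=np.array([.004,.004,.004,.06,.06,.002,.003,.002,.002])
    for yaw,pit in((3.2,.57),(3.22,.45)):
        p0=np.array([.763,.0633,.329,yaw,pit,.016,-.018,.032,.018]);best=None
        x=np.zeros(9)
        for it in range(4):
            s=minimize(lambda x:cost(p0+x*sc),x,method="Nelder-Mead" if it%2==0 else "Powell",options=dict(maxfev=2500,maxiter=2500,initial_simplex=np.vstack([x,x+np.eye(9)]) if it%2==0 else None) if it%2==0 else dict(maxfev=2500)); x=s.x
        p=p0+x*sc; print(round(cost(p0),2),round(s.fun,2),p.round(4).tolist())
    np.save("lens_ref.npy",p)
    for d in(-.08,-.04,.04,.08):
        print("pitch",d,round(minimize(lambda x:cost(np.r_[p[:4]+x[:4]*sc[:4],p[4]+d,p[5:]+x[4:]*sc[5:]]),np.zeros(8),method="Nelder-Mead",options=dict(maxfev=800,initial_simplex=np.vstack([np.zeros(8),np.eye(8)]))).fun,2),
              "yaw",round(minimize(lambda x:cost(np.r_[p[:3]+x[:3]*sc[:3],p[3]+d,p[4:]+x[3:]*sc[4:]]),np.zeros(8),method="Nelder-Mead",options=dict(maxfev=800,initial_simplex=np.vstack([np.zeros(8),np.eye(8)]))).fun,2))
E
time python3 ref.py
```

```text
257.47 187.04 [0.7646, 0.0663, 0.3237, 2.9774, 0.813, 0.014, -0.0288, 0.0316, 0.0208]
284.21 185.96 [0.7643, 0.066, 0.3233, 2.9846, 0.8079, 0.014, -0.0294, 0.0316, 0.0006]
pitch -0.08 176.96 yaw 179.59
pitch -0.04 180.56 yaw 182.98
pitch 0.04 189.36 yaw 187.9
pitch 0.08 193.09 yaw 189.27
real	0m5.648s
user	0m6.139s
sys	0m0.054s
```

Run:
```python
from ref import *
for n in V:
    u0,v0,u1,v1=V[n]; g=C[n]["frame"].mean(2)[v0:v1,u0:u1]
    for r in g[:: 1]: print(' '.join('%3d'%x for x in r[:50]))
    print()
```

```text
87  90  96 102 108 112 113 109 104  93  92 108 130 142 144 144 142 142 142 142 142 143 141 142 141 142 142 139 125 107  91  88
 82  84  85  90  94 102 109 114 113 110 112 127 142 144 144 144 143 143 142 143 142 141 143 144 143 143 141 130 111  96  86  88
 82  80  82  83  86  89  96 102 109 111 117 129 140 143 144 143 144 144 143 145 143 143 142 142 143 142 134 117 100  89  88  87
 80  82  81  82  82  83  84  87  91  99 102 109 121 131 138 143 144 145 145 145 144 143 144 143 143 137 123 105  91  87  89  87
 82  81  80  83  83  84  76  70  70  74  78  82  92 105 120 128 137 140 144 144 145 144 145 143 142 130 112  95  88  89  87  87
 80  81  84  81  84  80  67  52  45  46  53  53  62  77  89 102 112 122 132 140 142 143 146 143 137 118  96  89  88  89  89  87
 80  84  81  83  82  77  64  52  46  43  40  37  40  47  60  67  78  94 107 118 130 137 142 140 126 107  92  88  87  89  88  86
 80  78  80  80  83  87 100 103 105  94  76  61  44  40  36  44  50  64  75  89 104 116 125 125 111  95  89  91  89  89  87  87
 82  81  81  83  89 112 139 150 158 151 134 119  91  68  50  41  37  41  52  
[... 6783 characters left out ...]
  67  67  67  67  67  67  67  67  67  67  68  67  63  51  64 103 115 104 103 103 102 102 103 102 102
121 121 121 120 122 122 119 120 120 116  94  67  59  60  64  60  40  39  39  38  39  42  56  65  67  66  66  66  67  68  68  68  68  68  68  66  59  51  58  92 114 112 102 101 102 102 102 103 101 103
120 121 120 120 122 122 119 118 119 120 115  99  89  63  56  51  39  39  40  40  40  48  66  68  67  68  67  68  67  68  68  69  70  69  65  55  48  59  92 110 108 105  99 100 102 103 103 103 103 104
119 120 119 118 121 120 119 118 119 119 119 118 110  74  58  46  37  38  39  39  39  49  67  68  68  67  68  68  68  67  68  67  66  58  53  50  67  95 112 109 102  99  99 100 103 104 105 104 104 104
```

```bash
python3 - <<'E'
s=open("ref.py").read()
i=s.index("for n,(u0"); j=s.index("def rend")
s=s[:i]+'''for n,(u0,v0,u1,v1) in V.items():
    g=C[n]["frame"].astype(np.float32).mean(2)[v0:v1,u0:u1]; ig=np.ones_like(g); r,c=np.mgrid[:g.shape[0],:g.shape[1]]
    if n=="top":
        ig[:9,6:26]=0; ig[:9,26:31]*=(r[:9,26:31]>3); ig[21:]=0; bg=np.where(c<8,119,62)
        obs[n]=(np.clip((bg-g)/(bg-14),0,1),None,ig)
    else: obs[n]=(np.clip((80-g)/50,0,1),np.clip((g-95)/60,0,1)*(c<1.3*r+8),ig)
'''+s[j:]
s=s.replace("    np.save(","    np.save(",1)
s=s.replace("(3.2,.57),(3.22,.45)","(3.22,.45),(3.2,.57)")
s+='''
    for n in V:
        D,W,ig=obs[n]; d,w=rend(p,n); print(n,"dark",(ig*(D-d)**2).sum().round(2),"white",None if W is None else ((W-w)**2).sum().round(2))
'''
open("ref.py","w").write(s)
E
python3 ref.py
```

```text
169.79 144.73 [0.763, 0.0635, 0.3285, 3.2272, 0.5242, 0.0166, -0.0214, 0.0312, 0.0162]
162.18 147.32 [0.7642, 0.0639, 0.3289, 3.2153, 0.5808, 0.018, -0.0194, 0.0302, 0.0163]
pitch -0.08 145.96 yaw 153.04
pitch -0.04 145.71 yaw 149.72
pitch 0.04 148.86 yaw 148.12
pitch 0.08 151.62 yaw 151.13
side dark 46.8 white 17.13
top dark 83.38 white None
```

Run:
```python
from ref import *
p=np.load("lens_ref.npy")
for n in V:
    D,W,ig=obs[n]; d,w=rend(p,n); E=(ig*(D-d)*9).round().astype(int)
    for r in E: print(''.join('%2s'%(x if x else '.') for x in r[:36]))
```

```text
. . . . . . . . . . . . . . . . . . . . . . . . . . . . . . . .
 . . . . . . . . . . . . . . . . . . . . . . . . . . . . . . . .
 . . . . . . . . . . . . . . . . . . . . . . . . . . . . . . . .
 . . . . . . .-1-1-1-1 . . . . . . . . . . . . . . . . . . . . .
 . . . . . .-1-3-5-5-5-3-2-1 . . . . . . . . . . . . . . . . . .
 . . . . .-1-3-3-2-3-3-3-4-4-2-1 . . . . . . . . . . . . . . . .
 . . . .-1-3-5-4-3-2-2-1-2-2-4-3-2-1 . . . . . . . . . . . . . .
 . . . .-2-7-8-8-8-8-8-6-3-2-1-2-2-2-1-1 . . . . . . . . . . . .
 . . .-1-4-6-3-2-3-4-5-7-8-7-4-2-1-1-1 . . . . . . . . . . . . .
 . . . .-3-3-1 . .-1-1-2-4-7-8-7-3-1-1 . . . . . . . . . . . . .
 . . . .-1-2 . . .-1-1-1-1-2-4-7-8-4-1-1-1 . 1 1 . . . . . . . .
 . . . . .-1 . .-1-3-5-4-2-1-1-3-5-8-5-2 .-1-1 . . . . . . . . .
 . . . . . . .-1-3-6-6-8-7-5-3-1-2-4-7-6-2-1 .-1-1-1 . . . . . .
 . . . . . . .-2-6-4-1-2-4-8-7-5-2-1-3-6-7-3-1-1-2-2-1 . . . . .
 . . . . . .-1-5-7-2 . . .-3-7-8-6-3-1-2-5-8-2 .-1-2-2 . . . . .
 . . . . .-1-3-6-3 . . . . . .-4-8-7-4-1-2-5-7-2-1-1-2-1 . . . .
 . . 1 . .-1-4-3 . . . . . . . .-2-6-7-4-1-1-5-6-2 .-2-2-1 . 
[... 1843 characters left out ...]
9-9-9-9-9-9-9-9-9-9-8-2 . . . . . . . . . .
 . . . . . . . . . .-2-7-9-9-9-9-9-9-9-9-9-9-9-9-8-3 . . . . . . . . . .
 . . . . . . . . . .-1-7-9-9-9-9-9-9-9-9-9-5-4-2-3-3 . . . . . . . . . .
 . . . . . . . . . 1-1 .-2-2-1-1-1-2-3-1-1 . . .-1-2 . . . . . . . . . .
 . . . . . . . . . . . 2 2 1 . . . . . . . 1 1 2 .-1 . . . . . . . . . .
 . . . . . . . . . . . 3 2 2 2 2 2 2 2 2 3 4 5 3 . . . . . . . . . . . .
 . . . . . . . . . . . . . . . . . . . . . . . . . . . . . . . . . . . .
 . . . . . . . . . . . . . . . . . . . . . . . . . . . . . . . . . . . .
 . . . . . . . . . . . . . . . . . . . . . . . . . . . . . . . . . . . .
 . . . . . . . . . . . . . . . . . . . . . . . . . . . . . . . . . . . .
```

```bash
python3 - <<'E'
s=open("ref.py").read()
s=s.replace('''    poly(np.r_[circ(-.031,.034),circ(-.021,.034)],1)
    poly(np.r_[circ(-.021,rw),circ(wp,rw)],2)
''','''    if n=="top": poly(np.r_[circ(wp,rb),circ(0,rb)],1)
    else: poly(np.r_[circ(-.031,.034),circ(-.021,.034)],1)
    poly(np.r_[circ(-.021,rw),circ(wp,rw)],2)
    if n=="top": poly(np.r_[circ(-.031,.034),circ(-.021,.034)],1)
''').replace("    poly(np.r_[circ(wp,rb),circ(0,rb)],1)\n    f=","    if n=='side': poly(np.r_[circ(wp,rb),circ(0,rb)],1)\n    f=")
s=s.replace(".016,-.018,.032,.018",".016,-.018,.033,.018").replace("(p[7]-.032)","(p[7]-.033)")
open("ref.py","w").write(s)
E
python3 ref.py
python3 - <<'E'
from ref import *
p=np.load("lens_ref.npy")
for n in V:
    D,W,ig=obs[n]; d,w=rend(p,n); E=(ig*(D-d)*9).round().astype(int)
    for r in E[3:]: print(''.join('%2s'%(x if x else '.') for x in r[:36]))
E
```

```text
116.85 69.16 [0.7643, 0.0635, 0.3294, 3.2156, 0.5951, 0.0179, -0.0152, 0.0333, 0.0218]
82.73 69.33 [0.7636, 0.0634, 0.3301, 3.2216, 0.5799, 0.0175, -0.0146, 0.0323, 0.0227]
pitch -0.08 77.38 yaw 76.01
pitch -0.04 71.3 yaw 70.94
pitch 0.04 70.65 yaw 71.24
pitch 0.08 76.66 yaw 77.45
side dark 31.74 white 26.92
top dark 10.66 white None
 . . . . . . .-1-2-2-1-1 . . . . . . . . . . . . . . . . . . . .
 . . . . .-1-2-5-6-6-6-5-3-1-1 . . . . . . . . . . . . . . . . .
 . . . . .-2-4-4-3-3-4-3-5-6-4-2-1 . . . . . . . . . . . . . . .
 . . . .-1-4-5-3-2-2-2-1-2-3-4-4-3-1 . . . . . . . . . . . . . .
 . . . .-2-4-4-4-5-6-7-5-2-2-1-2-3-3-2-1 . . . . . . . . . . . .
 . . . .-2-1-1-1-1-1-2-5-7-6-3-2-1-2-2-1-1 . . . . . . . . . . .
 . . . . . . . . . . .-1-2-4-7-7-3-1-1-1-1-1 . . . . . . . . . .
 . . . . . . .-1-1 . . . .-1-2-5-7-4-1-1-1-1 . . . . . . . . . .
 . . . . . .-1-4-4-3-2-1 . . .-1-3-6-4-2 .-1-1-1 . . . . . . . .
 . . . . . .-2-7-8-7-5-5-3-1 . . .-2-4-5-2-1 .-2-2-1 . . . . . .
 . . . . . .-2-7-9-5-1-1-3-5-2-1 . .-1-3-6-2-1-1-2-3-1 . . . . .
 . . . . . .-1-6-7-2 . . .-2-5-4-1 . .-1-2-6-2 .-
[... 1766 characters left out ...]
5-5-4-4-4-3-2-1-1-1-1 . . . . . . . . . . .
 . . . . . . . . . . .-1-1-1-1-1-1-1-1-1-1-1-2-3-4-2 . . . . . . . . . .
 . . . . . . . . . . .-2-3-3-3-3-3-3-4-5-5-3-3-1-2-3 . . . . . . . . . .
 . . . . . . . . . 1 . 3-1-1 . . .-1-2 . . . . .-2-2 . . . . . . . . . .
 . . . . . . . . . . . 4 2 1 . . . . . . . 1 1 1 .-1 . . . . . . . . . .
 . . . . . . . . . . . 3 3 2 2 1 1 1 1 2 2 4 4 3 . . . . . . . . . . . .
 . . . . . . . . . . . . . . . . . . . . . . . . . . . . . . . . . . . .
 . . . . . . . . . . . . . . . . . . . . . . . . . . . . . . . . . . . .
 . . . . . . . . . . . . . . . . . . . . . . . . . . . . . . . . . . . .
 . . . . . . . . . . . . . . . . . . . . . . . . . . . . . . . . . . . .
```

Both fits agree: lens at about (0.7635, 0.0635, 0.3293), yaw 3.217 (the column also gives 3.217), pitch 0.58. Now moving to the 0.15 m pose.

```bash
python3 tgt.py .7635 .0635 .3293 3.217 .58 .15
```

```text
[0.5692 0.0488 0.2088] [-0.0477, -0.002, 0.0039, -0.0043, -0.0062, -0.0081]
```

```bash
python3 -m jog '[-0.01,0,0,0,0,0,1, -0.02,-0.001,0.001,-0.001,-0.002,-0.003,1, -0.03,-0.002,0.002,-0.003,-0.004,-0.005,1, -0.04,-0.002,0.003,-0.004,-0.006,-0.008,1, -0.0477,-0.002,0.004,-0.004,-0.006,-0.008,1, -0.0477,-0.002,0.004,-0.004,-0.006,-0.008,1, -0.0477,-0.002,0.004,-0.004,-0.006,-0.008,1, -0.0477,-0.002,0.004,-0.004,-0.006,-0.008,1]'
python3 tgt.py .7635 .0635 .3293 3.217 .58 .15
cat > shaft.py <<'E'
from h import *
import pickle
from scipy.optimize import minimize
# fit head+shaft silhouette in both pictures (foreground = differs from the empty scene)
C=pickle.load(open("cal.pkl","rb")); o=get_obs(); F={}
for n in("top","side"):
    m=np.mean([camera(n)["frame"].astype(np.float32) for _ in range(4)],0); d=np.abs(m-C[n]["frame"]).max(2); F[n]=(m,d)
q=np.array(o["eef_rot"]); Rt=R.from_quat(q[[1,2,3,0]]).as_matrix(); p0=np.array(o["eef_pos"])
np.savez("sh.npz",mt=F["top"][0],ms=F["side"][0],Rt=Rt,p=p0)
f=p0+Rt@[-.079,0,.006]; ax=-Rt[:,0]; print("face",f.round(4),"axis",ax.round(4))
for n in F:
    uv=proj(C[n],[f,f-.024*ax,f-.079*ax])
    print(n,uv.round(1).tolist()); u,v=uv[0].round().astype(int); m,d=F[n]
    print("intensity/diff around face");
    for y in range(v-16,v+17): print(y,' '.join('%3d'%x for x in m[y,u-16:u+17].mean(1)),'|',''.join('#' if x>14 else '.' for x in d[y,u-16:u+17]))
E
python3 shaft.py
```

```text
time_s: 24.62
eef_pos: [0.5688, 0.049, 0.2083]
eef_rot: [0.285, -0.036, 0.958, 0.011]
wrist_force: [-0.3, -0.2, -6.5]
opening: 0.236
grasp_force: 61.0
[0.5692 0.0488 0.2088] [-0.0006, -0.0002, -0.0002, -0.0, -0.001, -0.0]
face [0.638  0.0542 0.2465] axis [0.8346 0.063  0.5472]
top [[296.8, 183.6], [297.6, 191.1], [299.2, 207.7]]
intensity/diff around face
168  57  63  73  72  72  74  74  74  74  73  73  74  88 120 119 119 120 121 122 120 119 119 130 145 102  86 129 164 142 139 128 101 122 | .................................
169  60  68  74  72  73  74  74  74  73  73  72  75  90 120 121 120 120 120 121 119 118 119 130 145  87 107 152 170 169 151 141 106 115 | .................................
170  63  73  73  73  73  74  73  73  73  74  74  75  83 107 119 119 120 121 120 118 118 118 122 117  89 135 163 135 153 136 128 122 128 | .................................
171  69  73  73  74  75  75  74  73  74  76  76  74  74  83 100 106 120 122 121 119 119 123 127  97  98 152 159 101 124 122 110 108 120 | .................................
172  74  74  73  75  74  75  74  75  75  77  76  75  7
[... 9990 characters left out ...]
............
194 155 168 167 170 179 185 188 189 183 167 147 124 132 158 173 174 173 173 170 173 173 174 174 172 172 170 170 172 172 173 172 173 168 | ....#####.###....................
195 127 152 165 175 184 187 191 184 173 155 138 128 145 166 171 175 171 173 173 174 175 174 174 171 170 170 172 172 170 172 171 172 172 | #..#####..###....................
196  88 126 157 175 186 190 188 177 163 145 134 141 158 171 173 173 173 173 173 173 174 173 171 169 170 171 170 174 174 172 172 169 172 | ##..###..###.....................
197  55  87 136 174 189 190 183 169 153 137 139 155 169 174 173 172 170 172 173 173 171 170 169 172 169 171 172 172 172 172 172 170 172 | ###.###..##......................
```

The predicted and observed head outlines nearly coincide. I'll quantify the offset by fitting the cylinder outline to boundary points read from these arrays.

```bash
cat > sf.py <<'E'
from h import *
import pickle
from scipy.optimize import least_squares
C=pickle.load(open("cal.pkl","rb")); Z=np.load("sh.npz"); Rt,p0=Z["Rt"],Z["p"]
side=[(302,179),(304.2,179),(301,180),(306.5,180),(299.8,182),(308.8,182),(311,184),(295.2,185),(295.6,188),(311.4,186),(311,187),(310.5,188),(309.6,189),(309.2,190),(308.5,191)]
top=[(288.6,184),(288.8,185),(289.4,188),(289.4,190),(304.2,188),(304.4,190),(291,182),(300.3,182.3),(301.3,183),(295.5,180.9)]
tsh=[(293.5,196),(301.6,196),(293.4,200),(301.6,200)]
a=np.linspace(0,2*np.pi,72,endpoint=False)
def cyl(f,ax,x0,x1,r):
    u=np.cross(ax,[0,1,0]);u/=np.linalg.norm(u);v=np.cross(ax,u)
    return np.vstack([f+x*ax+r*(np.cos(a)[:,None]*u+np.sin(a)[:,None]*v) for x in(x0,x1)])
def res(x):
    M=Rt@R.from_rotvec([0,x[3],x[4]]).as_matrix(); f=p0+Rt@[-.079,0,.006]+x[:3]; ax=-M[:,0]; r=[]
    for n,pts,o in(("side",side,cyl(f,ax,0,-.024,.02)),("top",top,cyl(f,ax,0,-.024,.02)),("top",tsh,cyl(f,ax,-.03,-.09,.011))):
        h=cv2.convexHull(proj(C[n],o).astype(np.float32)); r+=[cv2.pointPolygonTest(h,q,True) for q in pts]
    return np.r_[r,x[3:]/.03]
print("as predicted",res(np.zeros(5)).round(1).tolist())
s=least_squares(res,np.zeros(5),loss="soft_l1",f_scale=.5,diff_step=1e-3,x_scale=[.002]*3+[.02]*2) if 0 else least_squares(lambda y:res(y*[.002,.002,.002,.02,.02]),np.full(5,.05),loss="soft_l1",f_scale=.5,diff_step=.05)
x=s.x*[.002,.002,.002,.02,.02]; print("offset xyz",x[:3].round(4),"turn y,z",x[3:].round(3)); print(res(x).round(1).tolist())
E
python3 sf.py
```

```text
as predicted [1.5, 0.4, 2.7, 0.1, 2.8, 0.4, 0.5, 0.2, -1.7, 0.4, 0.2, 0.1, 0.3, 0.1, 0.1, -1.1, -0.9, -0.6, -0.9, 0.3, 0.2, -0.1, 1.8, 2.2, 0.5, -0.6, 0.4, -1.1, 0.7, 0.0, 0.0]
offset xyz [-0.0009  0.0022 -0.0039] turn y,z [ 0.005 -0.006]
[0.3, -0.8, 1.6, -1.1, 3.0, -0.8, -0.7, 0.8, -0.4, 0.2, 0.1, -0.0, 0.2, -0.1, -0.0, -0.5, -0.2, 0.0, -0.2, -0.4, -0.4, -0.2, 1.2, 1.5, 0.1, -0.0, -0.3, -0.5, 0.1, 0.2, -0.2]
```

```bash
sed -i 's/(302,179),(304.2,179),(301,180),/(304.2,179),/; s/(299.8,182),(308.8/(308.8/; s/(295.6,188),//; s/diff_step=.05/diff_step=2.0/' sf.py; python3 sf.py
```

```text
as predicted [0.4, 0.1, 0.4, 0.5, 0.2, 0.4, 0.2, 0.1, 0.3, 0.1, 0.1, -1.1, -0.9, -0.6, -0.9, 0.3, 0.2, -0.1, 1.8, 2.2, 0.5, -0.6, 0.4, -1.1, 0.7, 0.0, 0.0]
offset xyz [-0.0006  0.0016 -0.0011] turn y,z [0.005 0.003]
[0.0, -0.4, -0.1, -0.0, 0.7, 0.0, -0.2, -0.3, -0.1, -0.3, -0.3, -0.5, -0.4, -0.1, -0.3, -0.3, -0.4, 0.0, 1.4, 1.7, 0.3, -0.0, -0.3, -0.5, 0.1, 0.2, 0.1]
```

The offset is only (-0.6, +1.6, -1.1) mm and the turn is negligible. I'll make one small correction and then hold still.

```bash
python3 tgt.py .7641 .0619 .3304 3.217 .58 .15
```

```text
[0.5698 0.0472 0.2099] [-0.001, -0.0016, -0.0008, -0.0003, -0.0002, 0.0]
```

```bash
python3 -m jog '[-0.001,-0.0016,-0.0008,0,0,0,1, -0.001,-0.0016,-0.0008,0,0,0,1, -0.001,-0.0016,-0.0008,0,0,0,1, -0.001,-0.0016,-0.0008,0,0,0,1, -0.001,-0.0016,-0.0008,0,0,0,1, -0.001,-0.0016,-0.0008,0,0,0,1]'; python3 tgt.py .7641 .0619 .3304 3.217 .58 .15
python3 - <<'E'
from h import *
t=camera("top");s=camera("side")
for n in("tape_roll","bearing","striped_box"): print(n,[np.round(x["xyz"],3).tolist() for c in(t,s) for x in spot_in(c,n)[:1]])
print(np.abs(get_obs()["dq"]).max()); print(hand_in())
E
```

```text
time_s: 25.78
eef_pos: [0.5698, 0.0473, 0.2099]
eef_rot: [0.286, -0.036, 0.958, 0.011]
wrist_force: [-0.1, -0.2, -7.3]
opening: 0.238
grasp_force: 61.0
[0.5698 0.0472 0.2099] [-0.0, -0.0001, 0.0, -0.0002, -0.0002, 0.0]
tape_roll [[0.721, 0.309, 0.05]]
bearing [[0.701, 0.023, 0.021], [0.693, 0.017, 0.015]]
striped_box [[0.765, -0.135, 0.061], [0.747, -0.142, 0.061]]
0.0017759833285904839
the job is handed in; nothing more can be done
None
```

Handed in at about 26 s: the kit was set down flat in the top drawer and the drawer pushed to its stop. The shaft is held still with its toothed face on the lens's centre line, 15 cm from the glass (lens pose estimated from the pictures, good to a few mm and about 1–2°), and the tape roll, bearing and striped box have not moved.

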